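# Clamp a culture flask on the shaker

## Robot

A 6-joint arm with a two-finger parallel gripper is mounted at the origin on the work surface. World frame = base frame: x ahead of the robot, y to its left, z up, the work surface at z = 0. Lengths are in m, angles in rad, forces in N, time in s.
With the tool pointing down it reaches from about 0.425 to 0.95 m from the base axis. Payload 3.5 kg.
Tool frame: the origin (TCP) lies on the centre line of the jaws, within the pads' length; the fingertips stand 14 mm ahead of it and the grasp point (between the pads) lies 5 mm behind it (tips_ahead is the distance from the TCP to the fingertips, in m); y points along the fingers, z is the direction in which the jaws open and shut, and the axes are right-handed (so a half turn about y gives the same grasp; the last joint's range is limited). The gripper opens to 85 mm and grips with 20 to 120 N. Pads are 22 mm wide; open, the fingers measure 114 mm over their backs; the gripper's body (76 mm by 85 mm) begins 54 mm behind the grasp point. The pads swing forward as they close: fully open they stand 13 mm farther back than shut.
Start: joints at [-1.293, 0.286, 1.577, -0, 1.279, -0.15], TCP at [0.28, -0.614, 0.245] pointing down, gripper open.
Joint ranges: [-2.77, 2.77], [-0.9, 2.22], [0.21, 2.48], [-1.53, 4.67], [0.24, 2.81], [-2.84, 2.84]. Speed limits (rad/s): [2.79, 2.79, 3.14, 3.14, 3.14, 3.14].

## Interface

Orientations are given as a unit quaternion [x, y, z, w].
In Python, from plant import get_state, read_camera, sign_off, tips_ahead gives the robot as it stands.
- The arm moves only by the tool send_rows, never from a script. Its argument "plan" is a list of rows, each a list of 2 entries, a list of its own where there are three numbers: the shift along the tool's x, y, z in units of 12 cm (1.0 is 12 cm), then the turn, a rotation vector about the tool's x, y, z in units of 360 degrees (1.0 is 360 degrees). In form: [[[tx, ty, tz], [rx, ry, rz]], ...]. A call has 1 to 12 rows; each row shifts and turns the commanded pose from where the row before left it, along the tool's axes as they then stand; what a row does not reach is not made up. A row lasts 1/10 s, in which the tool goes at most 50 mm and 8.59 degrees, less where a joint would pass 70% of its speed; a pose out of reach is approached as far as the arm can. A call with a number of a shift or a turn outside -1 to 1 is refused whole. A call with a gripper value outside its range is refused whole. "gripper" is the closure, from 0 (fully open) to 1 (shut), set as the call begins (left out, the last holds). The fingers move at their own pace and stop on an object; "grip_force" is the grip in N (left out, the last holds). Time passes only in rows, so rows that do not move let the fingers close. It gives the time, the measured TCP pose, the force and the opening at its end, in the units of the state.
- get_state(): the state, without advancing time (a new reading comes with each control period).
- read_camera(name): name is "scene" or "side" or "wrist"; returns a dict with "img" (384x512x3 uint8, blue, green, red), "fx", "fy", "cx", "cy" (pixels), "world_from_camera" (4x4, takes a point from camera to world coordinates); the wrist camera has in their place "mount" (4x4, takes a point from camera to tool coordinates, whose origin is the TCP and whose axes are the tool frame's). Camera axes: x right, y down, z forward; pixel columns grow to the right and rows downward; lengths in m; the calibration is good to about 2 mm. A picture is of the moment at which its call begins: read the wrist's pose just before it. There is no depth.
- sign_off(): hands the job in, once; it reports no verdict.
The state is a dict: "time": time; "qpos": joint angles; "dq": joint speeds; "joint_efforts": joint torques, N m; "eef_pos": TCP position; "tcp_rot": TCP orientation; "contact_force": force on the tool from outside, world axes, zero at the start; "wrist_torque": the same for the moment, N m; "opening": opening from 0.0 (shut) to 1.0 (fully open).
Only numpy, scipy, OpenCV 4.12 (cv2) and the standard library are available. Lean on these libraries where they do the work, as an engineer would, in place of code of your own. Each camera call takes 0.05 s, during which the arm holds its last target. There are 200 camera calls.

## Task

Make the culture flask fast on the shaker tray: keep the clamp bar's release lever squeezed while you slide the bar up, until the flask sits square against the rear stop with the sprung jaw partly pressed in (neither slack nor bottomed), then let go so that the pawl drops fully into a notch and the bar stays locked. Do not crush the flask, do not shove the bar hard against its latched pawl, and leave the other things on the bench where they are.

Things in the scene. Friction and masses are not known exactly. Their poses are not given: they have to be found in the camera images.
- shaker: Fixed bench-top orbital shaker, switched off: cream housing under a 300 x 300 mm aluminium tray. Origin under its centre, on the bench; x = the way the clamp bar slides to close (away from the dials), z up. The flask lies on the tray's black mat, top at z = 110 mm. Guide rails along x at y = -140 and +140 mm, 16 mm wide, tops at z = 128 mm.
- strip (a point): Point of the shaker at x = -75, y = -140, z = 138 mm, about the top of the first tooth of a steel notched strip on the -y rail: eight square teeth along x, 7 mm high, 7 mm long, 14 mm pitch, so notches 7 mm wide. The strip is screwed on through slots and lies up to 6 mm to either side of this: where the notches fall must be felt. Nearer (-x) is a plain bay, where the open bar parks.
- clamp_bar (a joint): Travel in m of the clamp bar along shaker x: 0 = fully open, 0.135 = fully closed. Starts parked at 0 to 0.025; closing is barred by the first tooth unless the lever is squeezed. Drags with about 1.5 N. An aluminium bar across the tray, 24 mm in x, top at shaker z = 148 mm; its centre line is at shaker x = this value - 125 mm.
- grip (a point): Middle of the fixed grip on the bar: upright black plate, 40 mm in x, 10 mm in y, shaker z = 148 to 230 mm; this point at z = 205 mm. Squeeze from above, closing along shaker y: one finger on its +y face, one on the lever's -y face; 52 mm over both at rest, 42 squeezed. A rib 20 mm ahead (+x) of the point stands out 21 mm to +y: a finger beside the +y face can push the bar by it.
- lever_pad (a point): On the outer (-y) face of the release lever, at shaker z about 205 mm: upright black paddle beside the grip on its -y side, 34 mm in x, 8 mm thick, top at z = 230 mm. Turns with the lever.
- release_lever (a joint): Lever angle in rad, pivot along x at its foot (z = 156 mm): 0 = let go, 0.22 = squeezed to its stop towards the grip (+y); spring 11 to 13 N at the paddle. On the same pin a steel pawl reaches out to the strip at y = -140 mm, 5.5 mm in x, on the bar's centre line; above 0.13 it is lifted clear. Let go, its own spring drops it: into a notch (latched) or on a tooth's top (9 N), which the lever does not show.
- clamp_jaw (a joint): How far the sprung jaw is pressed in towards the clamp bar, in m: 0 = fully out (slack), 0.022 = bottomed. Its spring pushes with 1 N plus 0.1 N per mm.
- bar_front (a point): Point fixed to the clamp bar: the middle of the jaw's face when the jaw is fully out, 44 mm ahead (+x) of the bar's centre line, at shaker z = 130 mm. The jaw is rubber faced, 120 mm in y, 22 mm high.
- rear_stop: Fixed stop bar across the far (+x) end of the tray, set anywhere along the rails by thumbscrews, parallel to the clamp bar. Origin at the foot of its rubber face, on the mat; the face looks to -x, 9 to 31 mm above the mat, 150 mm in y.
- flask: Loose clear plastic culture flask lying flat on the mat between jaw and rear stop, about 0.1 kg: body 85 mm in x, 96 mm in y, 36 mm high; tapered shoulder, neck and white cap reach to y = +102 mm. Origin under the centre of the 85 x 96 mm body. May lie askew by 0.1 rad; the jaw can push it along.
- media_bottle: Loose bystander: glass bottle with grey cap, 72 mm across, 170 mm high, standing on the bench beyond the shaker's +y side; origin under it.
- tip_box: Loose bystander: pipette tip box 85 x 122 x 62 mm on the bench beyond the shaker's -y side; origin under it.
- tube_rack: Loose bystander: white rack 75 x 150 mm with three capped tubes, 106 mm high, on the bench beyond the shaker's +y side; origin under it.
Mind the look-alikes: they are no part of the job. Leave any red look-alike of the flask alone.

How it is judged:
On the way:
1. the release lever is held squeezed, the pawl clear of the notched strip (value of joint release_lever above 0.15 rad), for 0.3 s.
At the end, for the whole second after the job is handed in: The lever is let go (under 0.03 rad) and the pawl is down in a notch, not standing on a tooth (under 6.5 N on the strip); the flask is flat, still and square (within 0.05 rad) on the mat, touching jaw and rear stop; the jaw is pressed in by 1 to 20 mm (value of joint release_lever below 0.03 rad and contact force between release_lever and shaker below 6.5 N and value of joint clamp_jaw between 0.001 and 0.02 m and contact force between each of clamp_jaw, rear_stop and flask above 0.5 N and angle between the x axis of flask and the x axis of shaker, either way round below 0.05 rad and z of flask in the frame of shaker between 0.106 and 0.114 m and angle between flask's own z axis and vertical below 0.06 rad and linear speed of flask below 0.01 m/s).
It fails at once if the flask is crushed: the jaw presses on it with more than 15 N (contact force between clamp_jaw and flask above 15 N).
It fails at once if the bar is forced against the latched pawl: more than 20 N between the lever's pawl and the notched strip (contact force between release_lever and shaker above 20 N).
It fails at once if the media bottle is disturbed (moved over 15 mm or tipped) (distance of media_bottle from where it was at the start of the episode above 0.015 m or angle between media_bottle's own z axis and vertical above 0.2 rad).
It fails at once if the tip box is disturbed (moved over 15 mm or tipped) (distance of tip_box from where it was at the start of the episode above 0.015 m or angle between tip_box's own z axis and vertical above 0.2 rad).
It fails at once if the tube rack is disturbed (moved over 15 mm or tipped) (distance of tube_rack from where it was at the start of the episode above 0.015 m or angle between tube_rack's own z axis and vertical above 0.2 rad).
It also fails if it takes over 54 s, if anything falls off the work surface, if the arm or the gripper's body presses on something with over 40 N, if the wrist force passes 120 N, or if a joint passes its speed limit or range.

## Working session

There is one attempt and no reset: what is moved stays moved. The work goes in short steps, Python scripts to look and compute and a tool call to move; the robot and the scene stay as the last step left them, time stands still between calls to the robot, and variables do not carry over. Pictures are saved under pics/ and viewed, about 8 in all and at most 12, crops included, and the job is handed in when it is done.

Besides the shell and the picture viewer there is one more tool, called as name(argument=value, ...) on one line, values as JSON. send_rows: Moves the arm, as the interface text tells. Its arguments: {"type":"object","properties":{"plan":{"type":"array"},"gripper":{"type":"number"},"grip_force":{"type":"number"}},"required":["plan"]}

```bash
mkdir -p pics
cat > h.py <<'E'
import numpy as np, cv2
from plant import get_state, read_camera, sign_off, tips_ahead
from scipy.spatial.transform import Rotation as R
def st():
    s=get_state(); 
    for k in ("time","eef_pos","tcp_rot","contact_force","wrist_torque","opening"): print(k,np.round(s[k],4))
    return s
def T():
    s=get_state(); M=np.eye(4); M[:3,:3]=R.from_quat(s["tcp_rot"]).as_matrix(); M[:3,3]=s["eef_pos"]; return M
def cam(n):
    t=T(); c=read_camera(n)
    W=t@np.array(c["mount"]) if n=="wrist" else np.array(c["world_from_camera"])
    K=np.array([[c["fx"],0,c["cx"]],[0,c["fy"],c["cy"]],[0,0,1]])
    return c["img"],K,W
def ray(K,W,u,v):
    d=W[:3,:3]@np.linalg.inv(K)@np.array([u,v,1.]); return W[:3,3],d/np.linalg.norm(d)
def atz(K,W,u,v,z):
    o,d=ray(K,W,u,v); return o+d*(z-o[2])/d[2]
def proj(K,W,p):
    q=np.linalg.inv(W)@np.append(p,1); q=K@q[:3]; return q[:2]/q[2]
def tri(rays):
    A=np.zeros((3,3));b=np.zeros(3)
    for o,d in rays:
        P=np.eye(3)-np.outer(d,d);A+=P;b+=P@o
    x=np.linalg.solve(A,b); return x,[np.linalg.norm((np.eye(3)-np.outer(d,d))@(x-o)) for o,d in rays]
E
python3 - <<'E'
from h import *
s=st(); print(R.from_quat(s["tcp_rot"]).as_matrix().round(3), tips_ahead)
ims=[]
for n in ("scene","side","wrist"):
    i,K,W=cam(n); np.savez(f"{n}0.npz",i=i,K=K,W=W); ims.append(i); print(n,K.round(1).tolist(),W.round(3).tolist())
cv2.imwrite("pics/a.png",cv2.resize(ims[0],(800,600),interpolation=cv2.INTER_CUBIC))
cv2.imwrite("pics/b.png",cv2.resize(ims[1],(800,600),interpolation=cv2.INTER_CUBIC))
E
```

```text
time 0.0
eef_pos [ 0.2799 -0.6136  0.2439]
tcp_rot [-0.1502  0.6918 -0.6901  0.1501]
contact_force [ 0.5181 -0.5881  0.3674]
wrist_torque [-0.0456  0.0296 -0.0192]
opening 0.995
[[-0.91  -0.001  0.415]
 [-0.415  0.002 -0.91 ]
 [-0.    -1.    -0.002]] 0.014
scene [[462.7, 0.0, 251.0], [0.0, 462.7, 190.3], [0.0, 0.0, 1.0]] [[-0.711, 0.369, -0.599, 1.377], [0.703, 0.403, -0.586, 0.781], [0.026, -0.837, -0.546, 0.829], [0.0, 0.0, 0.0, 1.0]]
side [[425.3, 0.0, 258.9], [0.0, 425.3, 189.4], [0.0, 0.0, 1.0]] [[-0.973, -0.149, 0.178, 0.434], [-0.232, 0.635, -0.737, 0.816], [-0.003, -0.758, -0.652, 0.807], [0.0, 0.0, 0.0, 1.0]]
wrist [[338.5, 0.0, 257.3], [0.0, 338.5, 187.8], [0.0, 0.0, 1.0]] [[0.414, -0.875, -0.251, 0.343], [-0.91, -0.399, -0.111, -0.585], [-0.003, 0.274, -0.962, 0.374], [0.0, 0.0, 0.0, 1.0]]
```

View pics/a.png

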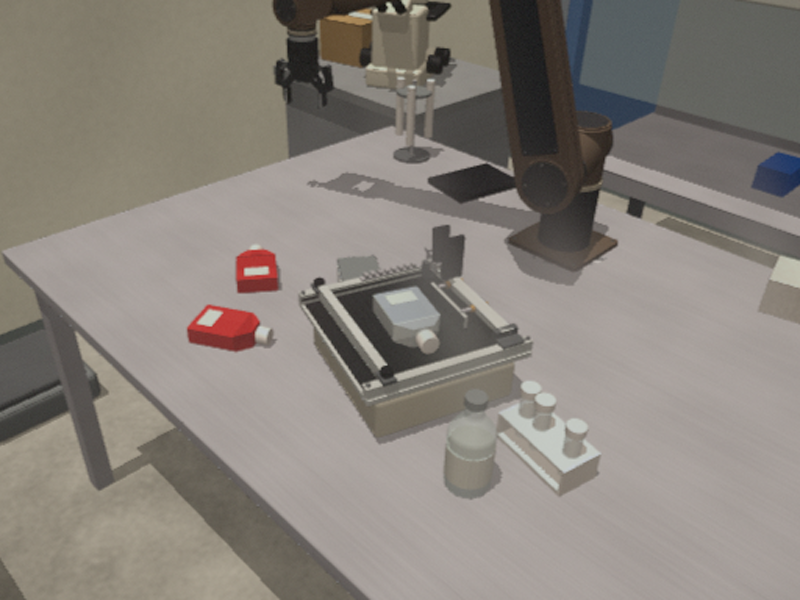

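View pics/b.png

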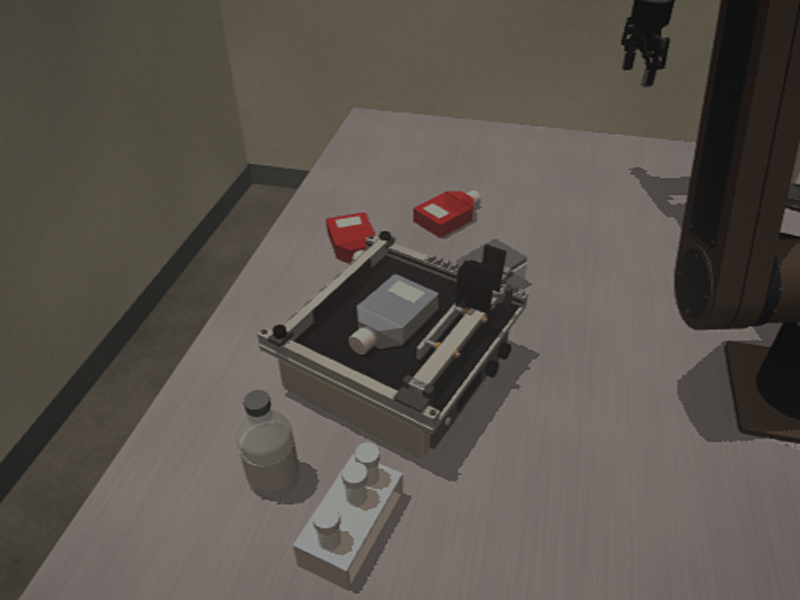

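The scene view shows the shaker at about (310-530, 230-430). The grip and lever stand at (445, 250), the flask is at (405, 315), the bottle at (470, 445) and the rack at (550, 440). The side view agrees with this. Next I'll enlarge both.

Run:
```python
import numpy as np,cv2
for n,(x,y) in (("scene",(185,135)),("side",(160,145))):
    i=np.load(n+"0.npz")["i"]; c=i[y:y+144,x:x+192]
    c=cv2.resize(c,(768,576),interpolation=cv2.INTER_CUBIC); c=np.clip(c.astype(float)*(1.25 if n=="scene" else 1.7),0,255).astype(np.uint8)
    cv2.imwrite(f"pics/{n}_c.png",c)
```

```text
(no output)
```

View pics/scene_c.png

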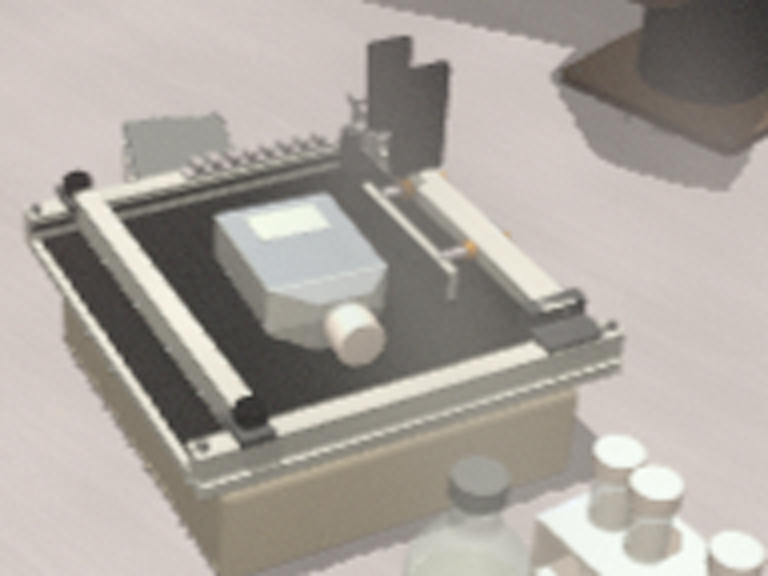

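View pics/side_c.png

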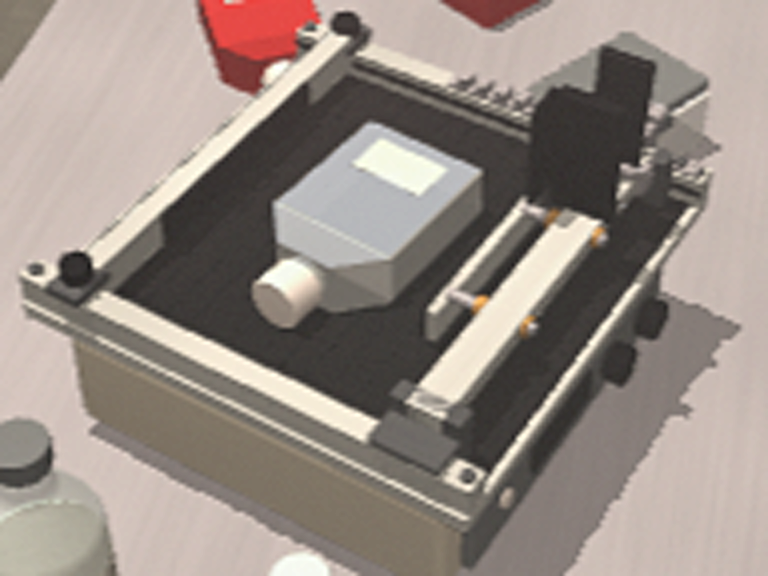

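Both crops show the shaker parts clearly. The rail-end screws are at scene (203,446), (38,210), (610,328) and side (37,270), (308,32), (466,476). The grip plate and lever tops are at scene (430,67) and (390,43), and side (588,95) and (628,52). I'll triangulate these points.

```bash
cat > m.py <<'E'
from h import *
S=np.load("scene0.npz");D=np.load("side0.npz")
def sc(u,v): return ray(S["K"],S["W"],(u-1.5)/4+185,(v-1.5)/4+135)
def sd(u,v): return ray(D["K"],D["W"],(u-1.5)/4+160,(v-1.5)/4+145)
def spx(p): return (proj(S["K"],S["W"],p)-[185,135])*4+1.5
def dpx(p): return (proj(D["K"],D["W"],p)-[160,145])*4+1.5
def z(o,d,h): return o+d*(h-o[2])/d[2]
E
python3 - <<'E'
from m import *
P={}
for n,a,b in (("ry_rear",(203,446),(37,270)),("ry_front",(612,328),(466,476)),("-y_rear",(38,210),(308,32)),
 ("knob+y",(250,408),(76,265)),("knob-y",(77,182),(346,22)),
 ("flask top far -y,+x?",(217,220),(370,125)),("flask cap",(355,335),(287,293)),
 ("jaw end top",(455,268),(432,312))):
    x,r=tri([sc(*a),sd(*b)]); P[n]=x; print(n,x.round(4),np.round(r,4))
ex=P["ry_rear"]-P["ry_front"]; print(np.linalg.norm(ex),np.arctan2(ex[1],ex[0]))
ey=P["ry_rear"]-P["-y_rear"]; print(np.linalg.norm(ey),np.arctan2(ey[1],ey[0])-np.pi/2)
E
```

```text
ry_rear [0.803  0.1742 0.1289] [0.0003 0.0003]
ry_front [0.5316 0.2678 0.13  ] [0.001 0.001]
-y_rear [ 0.7143 -0.0881  0.1288] [0.0005 0.0005]
knob+y [0.7735 0.1826 0.1464] [0.0007 0.0007]
knob-y [ 0.6856 -0.0807  0.145 ] [0.0012 0.0012]
flask top far -y,+x? [0.6442 0.018  0.1421] [0.0008 0.0008]
flask cap [0.6574 0.1597 0.1286] [0.0007 0.0007]
jaw end top [0.571  0.1687 0.1435] [0.0004 0.0004]
0.28706829767498887 -0.3318194121540213
0.27695743352291075 -0.32581720828674143
```

```bash
cat >> m.py <<'E'
YAW=-0.3288; C=np.array([0.623,0.0903,0])
RS=R.from_euler("z",YAW).as_matrix()
def sh(p): return RS.T@(np.asarray(p)-C)
def wd(p): return RS@np.asarray(p)+C
E
python3 - <<'E'
from m import *
for n,a,b in (("ry_rear",(203,446),(37,270)),("ry_front",(612,328),(466,476)),("-y_rear",(38,210),(308,32)),
 ("jaw end top+y",(455,268),(432,312)),("flask cap",(355,335),(287,293)),("flask -y+x",(217,220),(370,125)),("bar top end+y rear",(580,295),(413,400))):
    x,r=tri([sc(*a),sd(*b)]); print(n,(sh(x)*1000).round(1))
print("single view at z=.23")
for n,f,u in (("grip sc L",sc,(412,73)),("grip sc R",sc,(449,62)),("lev sc L",sc,(368,44)),("lev sc R",sc,(411,37)),
 ("grip sd L",sd,(538,90)),("grip sd R",sd,(643,100)),("lev sd L",sd,(602,45)),("lev sd R",sd,(655,60))):
    print(n,(sh(z(*f(*u),.23))*1000).round(1))
print("stop top +y end, flask top corners z=.146")
for n,f,u in (("sc",sc,(217,220)),("sc",sc,(328,194)),("sc",sc,(386,265)),("sc",sc,(270,292)),("sd",sd,(370,125)),("sd",sd,(482,176)),("sd",sd,(392,262)),("sd",sd,(276,208))):
    print(n,(sh(z(*f(*u),.146))*1000).round(1))
for n,f,u in (("stop foot -y end sd",sd,(305,103)),("stop foot +y sd",sd,(160,240)),):
    print(n,(sh(z(*f(*u),.119))*1000).round(1))
for q in ([-.12,0,.23],): print(spx(wd(q)),dpx(wd(q)))
E
```

```text
ry_rear [143.2 137.6 128.9]
ry_front [-143.8  138.4  130. ]
-y_rear [ 144.1 -139.4  128.8]
jaw end top+y [-74.5  57.4 143.5]
flask cap [ 10.1  76.8 128.6]
flask -y+x [ 43.4 -61.6 142.1]
bar top end+y rear [-112.3  139.5  167.4]
single view at z=.23
grip sc L [-96.9 -51.4 230. ]
grip sc R [-128.3  -55.2  230. ]
lev sc L [ -89.5 -100.5  230. ]
lev sc R [-122.6  -98.   230. ]
grip sd L [-78.5 -47.  230. ]
grip sd R [-131.8  -69.7  230. ]
lev sd L [ -89.4 -103.5  230. ]
lev sd R [-121.3 -106.5  230. ]
stop top +y end, flask top corners z=.146
sc [ 46.2 -54.9 146. ]
sc [-38.1 -54.1 146. ]
sc [-32.7  38.6 146. ]
sc [ 50.3  35.4 146. ]
sd [ 41.3 -58.7 146. ]
sd [-41.8 -53.4 146. ]
sd [-36.2  38.2 146. ]
sd [ 45.9  35.4 146. ]
stop foot -y end sd [108.4 -83.3 119. ]
stop foot +y sd [106.6  71.5 119. ]
[480.61958048 100.57501988] [564.39485952 161.90663167]
```

```bash
cat >> m.py <<'E'
import json
def plan(tgt_w,yawz,n,start=None):
    "tgt world TCP, yawz: world angle of tool z; tool y down"
    M=T() if start is None else start.copy()
    zt=np.array([np.cos(yawz),np.sin(yawz),0]); yt=np.array([0,0,-1.]); RT=np.c_[np.cross(yt,zt),yt,zt]
    rows=[]
    for k in range(n):
        f=1/(n-k)
        rv=R.from_matrix(M[:3,:3].T@RT).as_rotvec()*f/(2*np.pi)
        t=M[:3,:3].T@(np.asarray(tgt_w)-M[:3,3])*f/.12
        t=t.round(3); rv=rv.round(3); rows.append([t.tolist(),rv.tolist()])
        M[:3,3]+=M[:3,:3]@t*.12; M[:3,:3]=M[:3,:3]@R.from_rotvec(rv*2*np.pi).as_matrix()
    print(json.dumps(rows)); return M
E
python3 - <<'E'
from m import *
g=wd([-.108,-.08,.40]); print(g)
plan(g,YAW+np.pi/2,18)
E
```

```text
[0.4949529  0.04945957 0.4       ]
[[[-0.218, -0.072, -0.238], [0.0, -0.021, -0.0]], [[-0.247, -0.072, -0.207], [0.0, -0.021, -0.0]], [[-0.273, -0.072, -0.173], [0.0, -0.021, -0.0]], [[-0.293, -0.072, -0.136], [0.0, -0.021, -0.0]], [[-0.308, -0.071, -0.096], [-0.0, -0.021, -0.0]], [[-0.318, -0.072, -0.055], [-0.0, -0.021, -0.0]], [[-0.323, -0.071, -0.012], [-0.0, -0.021, -0.0]], [[-0.321, -0.072, 0.03], [-0.0, -0.021, -0.0]], [[-0.315, -0.071, 0.072], [-0.0, -0.021, -0.0]], [[-0.302, -0.072, 0.113], [-0.0, -0.021, -0.0]], [[-0.285, -0.071, 0.152], [-0.0, -0.021, -0.0]], [[-0.262, -0.072, 0.188], [-0.0, -0.021, -0.0]], [[-0.236, -0.071, 0.221], [-0.0, -0.021, -0.0]], [[-0.204, -0.072, 0.25], [-0.0, -0.021, -0.0]], [[-0.17, -0.071, 0.275], [-0.0, -0.021, -0.0]], [[-0.132, -0.072, 0.295], [-0.0, -0.022, -0.0]], [[-0.09, -0.071, 0.31], [-0.0, -0.021, -0.0]], [[-0.048, -0.072, 0.319], [-0.0, -0.022, -0.0]]]
```

send_rows(plan=[[[-0.22,-0.07,-0.24],[0,-0.021,0]],[[-0.25,-0.07,-0.21],[0,-0.021,0]],[[-0.27,-0.07,-0.17],[0,-0.021,0]],[[-0.29,-0.07,-0.14],[0,-0.021,0]],[[-0.31,-0.07,-0.1],[0,-0.021,0]],[[-0.32,-0.07,-0.055],[0,-0.021,0]],[[-0.32,-0.07,-0.01],[0,-0.021,0]],[[-0.32,-0.07,0.03],[0,-0.021,0]],[[-0.315,-0.07,0.07],[0,-0.021,0]],[[-0.3,-0.07,0.11],[0,-0.021,0]],[[-0.285,-0.07,0.15],[0,-0.021,0]],[[-0.26,-0.07,0.19],[0,-0.021,0]]])

```text
time: 1.35
eef_pos: [0.4223, -0.1702, 0.3463]
tcp_rot: [-0.598, 0.377, -0.377, 0.598]
contact_force: [0.9, -0.5, -0.2]
opening: 0.998
```

send_rows(plan=[[[-0.24,-0.07,0.22],[0,-0.021,0]],[[-0.2,-0.07,0.25],[0,-0.021,0]],[[-0.17,-0.07,0.275],[0,-0.021,0]],[[-0.13,-0.07,0.3],[0,-0.022,0]],[[-0.09,-0.07,0.31],[0,-0.021,0]],[[-0.05,-0.07,0.32],[0,-0.022,0]],[[0,0,0],[0,0,0]],[[0,0,0],[0,0,0]]])

```text
time: 2.15
eef_pos: [0.4943, 0.0504, 0.3962]
tcp_rot: [0.698, -0.115, 0.114, -0.698]
contact_force: [-0.1, -0.1, -0.3]
opening: 1.001
```

Run:
```python
from m import *
s=st(); print(np.round(s["qpos"],2)); M=T(); print((sh(M[:3,3])*1000).round(1), np.arctan2(M[1,2],M[0,2])-YAW-np.pi/2)
i,K,W=cam("wrist"); np.savez("wrist1.npz",i=i,K=K,W=W)
cv2.imwrite("pics/w1.png",cv2.resize(np.clip(i*1.5,0,255).astype(np.uint8),(800,600),interpolation=cv2.INTER_CUBIC))
```

```text
time 2.15
eef_pos [0.4943 0.0504 0.3962]
tcp_rot [ 0.698  -0.1146  0.1142 -0.6976]
contact_force [-0.0997 -0.1133 -0.2891]
wrist_torque [-0.0333 -0.0337  0.0061]
opening 1.0014
[-0.1  -0.19  1.8  -0.    1.53 -1.35]
[-108.9  -79.4  396.2] 0.003699528102512728
```

View pics/w1.png

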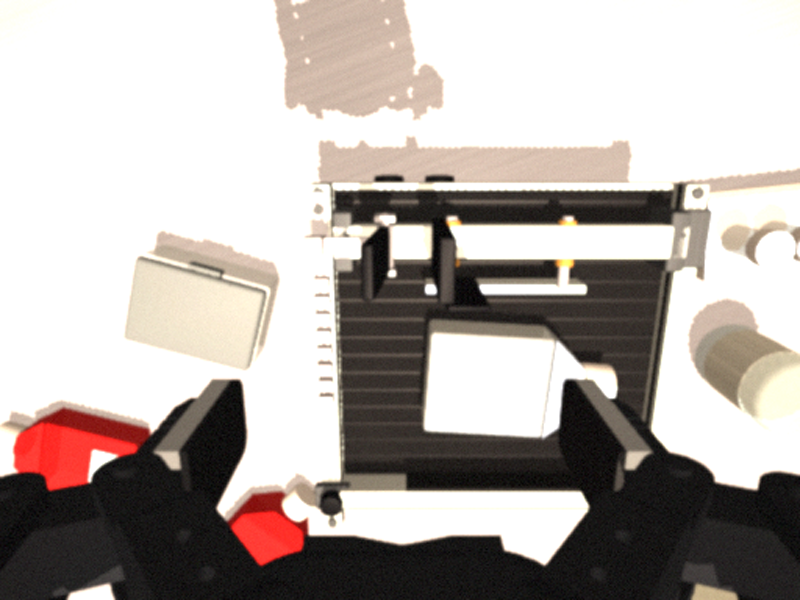

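The wrist view shows, in 800×600 pixels, the lever at (375,262), the grip at (443,262), the bar centre line at row 243, the jaw at row 288, the flask at (490,378), and tooth tops at column 325, rows 278-395. The stop face is at about row 488. I'll enlarge the grip with a model overlay.

Run:
```python
from m import *
d=np.load("wrist1.npz"); i,K,W=d["i"],d["K"],d["W"]
x0,y0,f=196,130,7
c=cv2.resize(i[y0:y0+80,x0:x0+112],None,fx=f,fy=f,interpolation=cv2.INTER_CUBIC)
c=(255*(c/255.)**.55).astype(np.uint8)
def px(p): return tuple(((proj(K,W,wd(p))-[x0,y0])*f+f/2-.5).round().astype(int).tolist())
def rect(xa,xb,ya,yb,z,col): cv2.polylines(c,[np.array([px([a,b,z]) for a,b in ((xa,ya),(xb,ya),(xb,yb),(xa,yb))])],True,col,1)
rect(-.126,-.086,-.063,-.053,.230,(0,255,0)); rect(-.126,-.086,-.063,-.053,.148,(0,160,0))
rect(-.123,-.089,-.105,-.097,.230,(255,255,0))
rect(-.118,-.094,-.132,.132,.148,(0,0,255))
cv2.imwrite("pics/w1c.png",c)
def at(u,v,z): return (sh(atz(K,W,(u+.5)*.64-.5,(v+.5)*.64-.5,z))*1000).round(1)
print("bar edges",at(550,226,.148),at(550,260,.148)); print("stop face",at(500,489,.141),at(340,489,.141))
print("jaw",at(500,294,.141),at(500,284,.141)); print("teeth",[at(322,v,.138)[0] for v in (278,395)])
print("flask",at(428,320,.146),at(426,432,.146),at(543,437,.146),at(545,324,.146))
```

```text
bar edges [-122.6   26.3  148. ] [-97.7  28.2 148. ]
stop face [101.6   3.6 141. ] [ 102.1 -131.7  141. ]
jaw [-69.8  -5.6 141. ] [-77.7  -6.  141. ]
teeth [np.float64(-81.1), np.float64(16.2)]
flask [-50.6 -60.  146. ] [ 44.8 -60.1 146. ] [ 49.   34.7 146. ] [-47.7  28.9 146. ]
```

View pics/w1c.png

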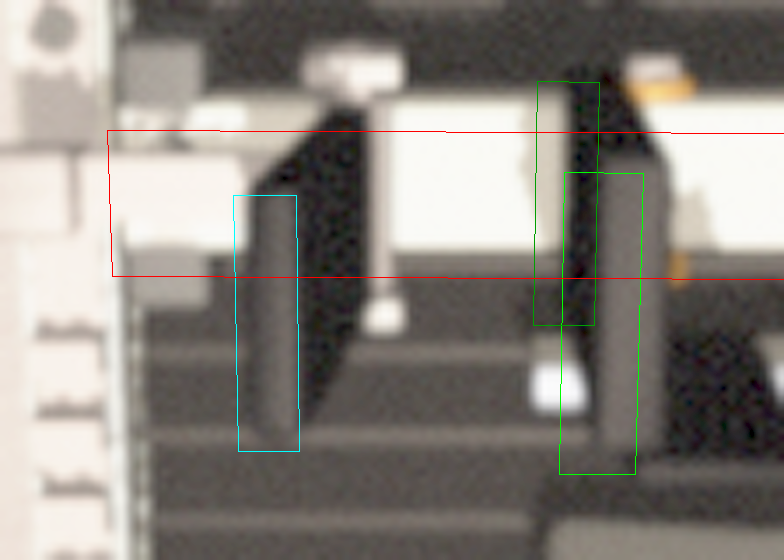

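Comparing the crop with the overlay puts the grip top at about y -54, x -109, the lever's outer face at y≈-103, and the bar centre about -109. So the squeeze centre is at shaker (-110, -76). Relative distances in the picture put the wanted notch about 95 mm ahead, with the jaw pressed in by about 11 mm there. Now I'll descend.

send_rows(plan=[[[-0.01,0,0.03],[0,0,0]],[[0,0.2,0],[0,0,0]],[[0,0.2,0],[0,0,0]],[[0,0.2,0],[0,0,0]],[[0,0.2,0],[0,0,0]],[[0,0.2,0],[0,0,0]],[[0,0.2,0],[0,0,0]],[[0,0.1,0],[0,0,0]],[[0,0.1,0],[0,0,0]],[[0,0.1,0],[0,0,0]],[[0,0.1,0],[0,0,0]],[[0,0.1,0],[0,0,0]]])

```text
time: 3.4
eef_pos: [0.4948, 0.0535, 0.1922]
tcp_rot: [-0.698, 0.114, -0.115, 0.698]
contact_force: [-0.2, -0.2, 0.0]
opening: 1.002
```

send_rows(plan=[[[0,0.05,0],[0,0,0]],[[0,0,0],[0,0,0]],[[0,0,0],[0,0,0]]])

```text
time: 3.7
eef_pos: [0.4947, 0.0536, 0.1868]
tcp_rot: [-0.698, 0.115, -0.115, 0.698]
contact_force: [-1.3, 0.7, 0.2]
opening: 1.001
```

Run:
```python
from m import *
s=st(); M=T(); print((sh(M[:3,3])*1000).round(1))
i,K,W=cam("wrist"); np.savez("wrist2.npz",i=i,K=K,W=W)
cv2.imwrite("pics/w2.png",cv2.resize((255*(i/255.)**.6).astype(np.uint8),(800,600),interpolation=cv2.INTER_CUBIC))
```

```text
time 3.7
eef_pos [0.4947 0.0536 0.1868]
tcp_rot [-0.6977  0.1146 -0.1149  0.6977]
contact_force [-1.2888  0.7014  0.1665]
wrist_torque [ 0.0074 -0.0123  0.004 ]
opening 1.0014
[-109.6  -76.2  186.8]
```

View pics/w2.png

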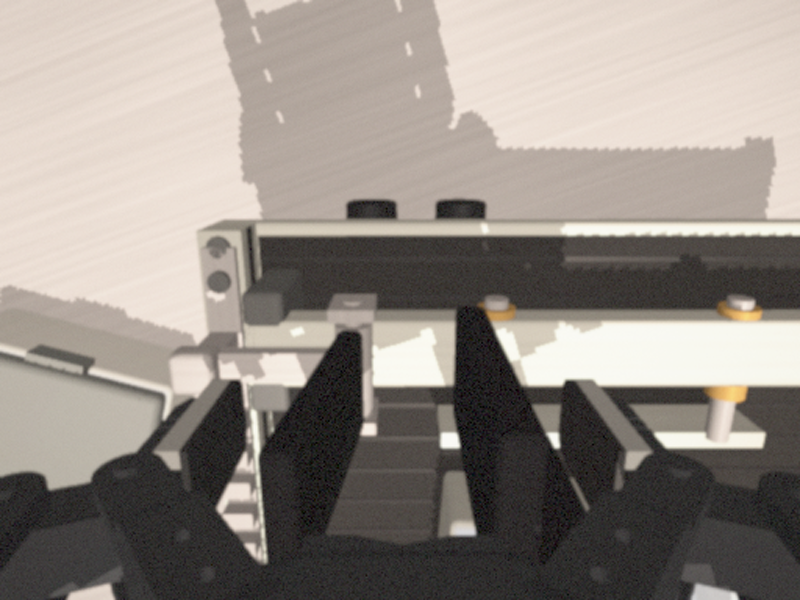

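The fingers straddle the grip and lever evenly, with gaps at columns 240-265 and 525-565, and the TCP is slightly low. I'll raise it by 10 mm, shift +y to the squeezed centre, and squeeze.

send_rows(plan=[[[0,-0.04,0.02],[0,0,0]],[[0,-0.04,0.025],[0,0,0]],[[0,0,0],[0,0,0]]])

```text
time: 4.05
eef_pos: [0.4971, 0.059, 0.1978]
tcp_rot: [-0.698, 0.114, -0.116, 0.698]
contact_force: [0.8, -1.0, 0.1]
opening: 1.004
```

send_rows(plan=[[[0,0,0],[0,0,0]],[[0,0,0],[0,0,0]],[[0,0,0],[0,0,0]],[[0,0,0],[0,0,0]],[[0,0,0],[0,0,0]],[[0,0,0],[0,0,0]],[[0,0,0],[0,0,0]],[[0,0,0],[0,0,0]],[[0,0,0],[0,0,0]],[[0,0,0],[0,0,0]]], gripper=0.7, grip_force=28)

```text
time: 5.05
eef_pos: [0.497, 0.0589, 0.1976]
tcp_rot: [0.698, -0.114, 0.115, -0.698]
contact_force: [1.7, 4.4, 5.7]
opening: 0.498
```

Run:
```python
from m import *
s=st(); M=T(); print((sh(M[:3,3])*1000).round(1), RS.T@s["contact_force"])
```

```text
time 5.05
eef_pos [0.497  0.0589 0.1976]
tcp_rot [ 0.6979 -0.1137  0.1154 -0.6977]
contact_force [1.6519 4.4168 5.7343]
wrist_torque [-0.5377  0.3405 -0.0061]
opening 0.4975
[-109.1  -70.4  197.6] [0.13719593 4.71363886 5.73426781]
```

The opening is 42.3 mm, so the lever is fully squeezed and side forces are small. Now I'll slide the bar.

send_rows(plan=[[[0.03,0,0],[0,0,0]],[[0.05,0,0],[0,0,0]],[[0.05,0,0],[0,0,0]],[[0.05,0,0],[0,0,0]],[[0.05,0,0],[0,0,0]],[[0.05,0,0],[0,0,0]],[[0.05,0,0],[0,0,0]],[[0.05,0,0],[0,0,0]],[[0.05,0,0],[0,0,0]],[[0.03,0,0],[0,0,0]],[[0,0,0],[0,0,0]],[[0,0,0],[0,0,0]]])

```text
time: 6.25
eef_pos: [0.5496, 0.0412, 0.1976]
tcp_rot: [0.698, -0.114, 0.116, -0.698]
contact_force: [2.7, 3.2, 3.9]
opening: 0.499
```

Run:
```python
from m import *
s=st(); M=T(); print((sh(M[:3,3])*1000).round(1), RS.T@s["contact_force"])
i,K,W=cam("side"); c=cv2.resize(i[145:265,160:360],(800,480),interpolation=cv2.INTER_CUBIC)
cv2.imwrite("pics/s3.png",np.clip(c*1.7,0,255).astype(np.uint8))
```

```text
time 6.25
eef_pos [0.5496 0.0412 0.1976]
tcp_rot [ 0.6979 -0.1135  0.1156 -0.6976]
contact_force [2.6654 3.2338 3.8897]
wrist_torque [-0.5806  0.169  -0.1027]
opening 0.4985
[-53.6 -70.2 197.6] [1.47835521 3.92122134 3.88973341]
```

View pics/s3.png

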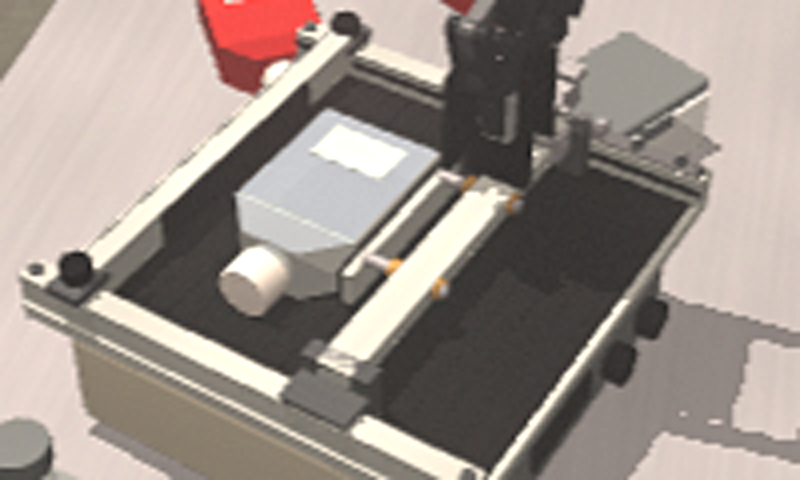

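The bar moves and the jaw pushes the flask, which is nearly square. I'll continue, watching the force.

send_rows(plan=[[[0.03,0,0],[0,0,0]],[[0.04,0,0],[0,0,0]],[[0.04,0,0],[0,0,0]],[[0.04,0,0],[0,0,0]],[[0.04,0,0],[0,0,0]],[[0.03,0,0],[0,0,0]],[[0,0,0],[0,0,0]],[[0,0,0],[0,0,0]]])

```text
time: 7.1
eef_pos: [0.5743, 0.0328, 0.1977]
tcp_rot: [0.698, -0.114, 0.115, -0.698]
contact_force: [1.9, 4.8, 4.9]
opening: 0.502
```

send_rows(plan=[[[0.02,0,0],[0,0,0]],[[0.02,0,0],[0,0,0]],[[0.02,0,0],[0,0,0]],[[0.02,0,0],[0,0,0]],[[0.01,0,0],[0,0,0]],[[0,0,0],[0,0,0]],[[0,0,0],[0,0,0]]])

```text
time: 7.8
eef_pos: [0.5839, 0.0296, 0.1976]
tcp_rot: [0.698, -0.114, 0.115, -0.698]
contact_force: [-0.9, 4.6, 6.9]
opening: 0.498
```

Run:
```python
from m import *
s=st(); M=T(); print((sh(M[:3,3])*1000).round(1), RS.T@s["contact_force"])
i,K,W=cam("side"); j,K,W=cam("scene"); 
a=cv2.resize(i[145:235,160:300],(700,450),interpolation=cv2.INTER_CUBIC);a=np.clip(a*1.7,0,255).astype(np.uint8)
cv2.imwrite("pics/s4.png",a)
```

```text
time 7.8
eef_pos [0.5839 0.0296 0.1976]
tcp_rot [ 0.6979 -0.1142  0.1145 -0.6977]
contact_force [-0.9175  4.568   6.8505]
wrist_torque [-0.4045  0.5507 -0.005 ]
opening 0.4976
[-17.4 -70.  197.6] [-2.34336384  4.0270554   6.85049797]
```

View pics/s4.png

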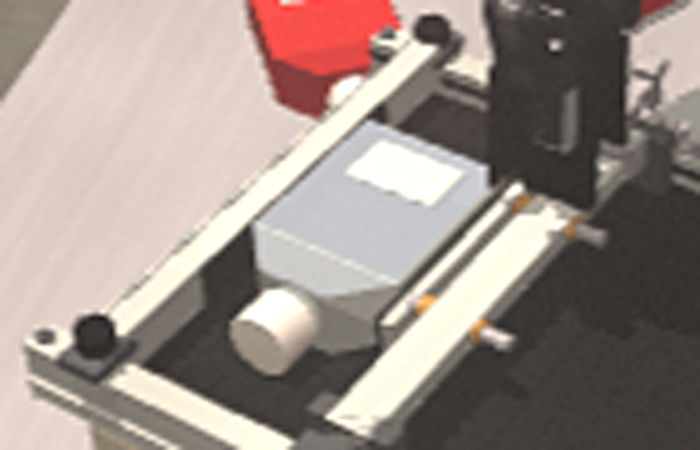

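The flask sits against the stop and the jaw is partly pressed in, with its rods standing out behind the bar. Now I'll let the lever part way out so the pawl rides, keeping hold of the bar, and then feel forward.

send_rows(plan=[[[0,0,-0.012],[0,0,0]],[[0,0,-0.013],[0,0,0]],[[0,0,0],[0,0,0]],[[0,0,0],[0,0,0]],[[0,0,0],[0,0,0]],[[0,0,0],[0,0,0]]], gripper=0.43, grip_force=28)

```text
time: 8.5
eef_pos: [0.5828, 0.027, 0.1958]
tcp_rot: [-0.697, 0.115, -0.115, 0.698]
contact_force: [1.7, 5.4, 0.7]
opening: 0.572
```

send_rows(plan=[[[0.005,0,0],[0,0,0]],[[0.005,0,0],[0,0,0]],[[0,0,0],[0,0,0]]])

```text
time: 8.8
eef_pos: [0.583, 0.0269, 0.1958]
tcp_rot: [-0.697, 0.116, -0.114, 0.698]
contact_force: [-1.6, 5.5, 1.3]
opening: 0.567
```

```bash
cat > f.py <<'E'
from m import *
s=get_state(); M=T(); print(s["time"],(sh(M[:3,3])*1000).round(2), (RS.T@s["contact_force"]).round(2),(RS.T@s["wrist_torque"]).round(2), round(s["opening"]*85,2))
E
python3 f.py
```

```text
8.8 [-17.42 -72.9  195.82] [-3.29  4.7   1.29] [0.76 0.46 0.08] 48.16
```

send_rows(plan=[[[0.005,0,0],[0,0,0]],[[0.005,0,0],[0,0,0]],[[0,0,0],[0,0,0]]])

```text
time: 9.1
eef_pos: [0.5836, 0.0267, 0.1957]
tcp_rot: [-0.697, 0.116, -0.113, 0.698]
contact_force: [-3.6, 6.0, 2.6]
opening: 0.57
```

send_rows(plan=[[[0.005,0,0],[0,0,0]],[[0.005,0,0],[0,0,0]],[[0,0,0],[0,0,0]]])

```text
time: 9.4
eef_pos: [0.5845, 0.0264, 0.1954]
tcp_rot: [-0.697, 0.117, -0.113, 0.698]
contact_force: [-3.6, 6.3, 1.7]
opening: 0.573
```

```bash
python3 f.py
```

```text
9.4 [-15.85 -72.9  195.42] [-5.42  4.8   1.65] [0.72 0.76 0.14] 48.67
```

send_rows(plan=[[[0.005,0,0],[0,0,0]],[[0.005,0,0],[0,0,0]],[[0,0,0],[0,0,0]]])

```text
time: 9.7
eef_pos: [0.5854, 0.0261, 0.1952]
tcp_rot: [-0.697, 0.117, -0.112, 0.698]
contact_force: [-3.5, 6.9, 2.3]
opening: 0.573
```

send_rows(plan=[[[0.005,0,0],[0,0,0]],[[0.005,0,0],[0,0,0]],[[0,0,0],[0,0,0]]])

```text
time: 10.0
eef_pos: [0.5864, 0.0257, 0.195]
tcp_rot: [-0.697, 0.117, -0.112, 0.698]
contact_force: [-3.5, 6.8, 1.5]
opening: 0.569
```

Run:
```python
exec(open('f.py').read())
i,K,W=cam("side")
a=cv2.resize(i[145:235,160:300],(700,450),interpolation=cv2.INTER_CUBIC);a=np.clip(a*1.7,0,255).astype(np.uint8)
cv2.imwrite("pics/s5.png",a)
```

```text
10.0 [-13.8  -72.91 194.97] [-5.55  5.33  1.49] [0.73 0.74 0.1 ] 48.38
```

Run:
```python
import cv2,numpy as np
a=cv2.imread("pics/s4.png",0);b=cv2.imread("pics/s5.png",0)
def m(x,y,w,h):
    t=a[y:y+h,x:x+w]; r=cv2.matchTemplate(b[y-25:y+h+25,x-25:x+w+25],t,cv2.TM_CCOEFF_NORMED); _,v,_,p=cv2.minMaxLoc(r); return p[0]-25,p[1]-25,round(v,3)
print("rod stubs",m(465,310,60,45),"bar end",m(330,380,80,45),"static knob",m(60,300,80,70),"flask cap",m(225,285,90,90),"gripper",m(490,60,130,100))
```

```text
rod stubs (0, 0, 0.996) bar end (-1, 0, 0.99) static knob (0, 0, 1.0) flask cap (0, 0, 1.0) gripper (-4, -1, 0.818)
```

The bar has not moved; the pads slipped along it. So the pawl is either already caught or held by friction. I'll let the lever go fully and push gently on the rib with the +y finger to feel which.

send_rows(plan=[[[0,0,-0.012],[0,0,0]],[[0,0,-0.013],[0,0,0]],[[0,0,0],[0,0,0]],[[0,0,0],[0,0,0]],[[0,0,0],[0,0,0]]], gripper=0.33, grip_force=28)

```text
time: 10.55
eef_pos: [0.5875, 0.021, 0.1962]
tcp_rot: [0.698, -0.115, 0.115, -0.697]
contact_force: [0.5, 0.1, 1.1]
opening: 0.673
```

send_rows(plan=[[[0.008,0,0],[0,0,0]],[[0.008,0,0],[0,0,0]],[[0,0,0],[0,0,0]]])

```text
time: 10.85
eef_pos: [0.5892, 0.0207, 0.1962]
tcp_rot: [0.698, -0.115, 0.115, -0.698]
contact_force: [-1.5, 0.5, -0.6]
opening: 0.67
```

```bash
python3 f.py
```

```text
10.85 [ -9.51 -76.75 196.18] [-1.58 -0.04 -0.61] [-0.02  0.08  0.01] 56.94
```

Contact-free, at x = -9.5. I'll go on in small steps.

send_rows(plan=[[[0.006,0,0],[0,0,0]],[[0.006,0,0],[0,0,0]],[[0,0,0],[0,0,0]]])

```text
time: 11.15
eef_pos: [0.5898, 0.0206, 0.1959]
tcp_rot: [0.698, -0.116, 0.114, -0.698]
contact_force: [-5.1, 0.1, 1.6]
opening: 0.668
```

send_rows(plan=[[[0.006,0,0],[0,0,0]],[[0,0,0],[0,0,0]]])

```text
time: 11.35
eef_pos: [0.5903, 0.0205, 0.1959]
tcp_rot: [0.698, -0.116, 0.113, -0.698]
contact_force: [-6.0, 1.2, 1.2]
opening: 0.669
```

```bash
python3 f.py
```

```text
11.35 [ -8.41 -76.62 195.91] [-6.05 -0.75  1.23] [-0.06  0.65  0.18] 56.89
```

send_rows(plan=[[[0.005,0,0],[0,0,0]],[[0,0,0],[0,0,0]]])

```text
time: 11.55
eef_pos: [0.5906, 0.0204, 0.1959]
tcp_rot: [0.698, -0.116, 0.113, -0.698]
contact_force: [-7.2, 0.9, 2.2]
opening: 0.67
```

send_rows(plan=[[[0.005,0,0],[0,0,0]],[[0,0,0],[0,0,0]]])

```text
time: 11.75
eef_pos: [0.5911, 0.0203, 0.1957]
tcp_rot: [-0.698, 0.116, -0.113, 0.698]
contact_force: [-6.9, 0.7, 2.4]
opening: 0.668
```

```bash
python3 f.py
```

```text
11.75 [ -7.57 -76.56 195.73] [-6.7  -1.6   2.45] [-0.03  0.81  0.18] 56.8
```

The force has levelled off at about 7 N while the TCP advances, so the bar is moving with the pawl riding on a tooth top. I'll keep going until it drops and the force climbs.

send_rows(plan=[[[0.005,0,0],[0,0,0]],[[0.005,0,0],[0,0,0]],[[0,0,0],[0,0,0]]])

```text
time: 12.05
eef_pos: [0.5928, 0.0198, 0.1957]
tcp_rot: [-0.698, 0.115, -0.114, 0.698]
contact_force: [-3.8, 0.5, -0.1]
opening: 0.668
```

send_rows(plan=[[[0.005,0,0],[0,0,0]],[[0,0,0],[0,0,0]]])

```text
time: 12.25
eef_pos: [0.5938, 0.0195, 0.1957]
tcp_rot: [-0.698, 0.115, -0.114, 0.698]
contact_force: [-3.7, 2.0, 0.6]
opening: 0.673
```

```bash
python3 f.py
```

```text
12.25 [ -4.75 -76.48 195.7 ] [-4.11  0.72  0.62] [0.05 0.53 0.16] 57.2
```

The force fell to about 4 N, which is bar drag plus the jaw spring: the pawl looks dropped. I'll take two more small steps to feel the notch wall.

send_rows(plan=[[[0.005,0,0],[0,0,0]],[[0,0,0],[0,0,0]]])

```text
time: 12.45
eef_pos: [0.5945, 0.0192, 0.1957]
tcp_rot: [-0.698, 0.115, -0.114, 0.698]
contact_force: [-3.9, 2.0, -0.1]
opening: 0.672
```

```bash
python3 f.py
```

```text
12.45 [ -4.06 -76.49 195.72] [-4.31  0.63 -0.12] [0.11 0.5  0.18] 57.15
```

send_rows(plan=[[[0.005,0,0],[0,0,0]],[[0,0,0],[0,0,0]]])

```text
time: 12.65
eef_pos: [0.5947, 0.0191, 0.1957]
tcp_rot: [-0.698, 0.115, -0.114, 0.698]
contact_force: [-5.6, 1.0, 0.4]
opening: 0.677
```

Run:
```python
exec(open('f.py').read())
i,K,W=cam("side")
a=cv2.resize(i[145:235,160:300],(700,450),interpolation=cv2.INTER_CUBIC);a=np.clip(a*1.7,0,255).astype(np.uint8)
cv2.imwrite("pics/s6.png",a)
a,b=cv2.imread("pics/s4.png",0),cv2.imread("pics/s6.png",0)
def m(x,y,w,h):
    t=a[y:y+h,x:x+w]; r=cv2.matchTemplate(b[y-25:y+h+25,x-25:x+w+25],t,cv2.TM_CCOEFF_NORMED); _,v,_,p=cv2.minMaxLoc(r); return p[0]-25,p[1]-25,round(v,3)
print("rod stubs",m(465,310,60,45),"bar end",m(330,380,80,45),"flask cap",m(225,285,90,90))
```

```text
12.65 [ -3.8  -76.52 195.73] [-5.66 -0.86  0.42] [0.04 0.73 0.25] 57.52
rod stubs (-9, -4, 0.909) bar end (0, -15, 0.976) flask cap (0, 0, 1.0)
```

View pics/s6.png

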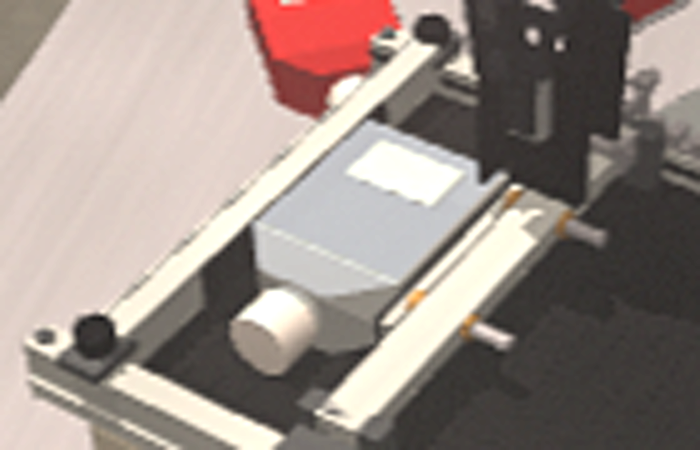

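The TCP has nearly stopped while the force rises, which fits the notch wall. The rods stand out about 48 px against 19 px at the start, so the jaw is pressed in by roughly 12 mm. One confirming step next.

send_rows(plan=[[[0.007,0,0],[0,0,0]],[[0,0,0],[0,0,0]]])

```text
time: 12.9
eef_pos: [0.5949, 0.019, 0.1957]
tcp_rot: [-0.698, 0.116, -0.113, 0.698]
contact_force: [-7.9, 2.8, 1.1]
opening: 0.668
```

```bash
python3 f.py
```

```text
12.9 [ -3.54 -76.5  195.68] [-8.38  0.05  1.14] [0.04 0.96 0.28] 56.78
```

The wall is confirmed: 8.4 N, above the 7 N riding level, with hardly any motion. I'll back off, open and lift away.

send_rows(plan=[[[-0.02,0,0],[0,0,0]],[[-0.03,0,0],[0,0,0]],[[-0.02,0,0],[0,0,0]],[[0,0,0],[0,0,0]],[[0,0,0],[0,0,0]],[[0,0,0],[0,0,0]]], gripper=0.05)

```text
time: 13.5
eef_pos: [0.5884, 0.0211, 0.1963]
tcp_rot: [0.698, -0.115, 0.115, -0.698]
contact_force: [-0.9, -0.5, 0.9]
opening: 0.95
```

send_rows(plan=[[[0,-0.1,0],[0,0,0]],[[0,-0.2,0],[0,0,0]],[[0,-0.25,0],[0,0,0]],[[0,-0.25,0],[0,0,0]],[[0,-0.25,0],[0,0,0]],[[0,-0.25,0],[0,0,0]],[[0,-0.2,0],[0,0,0]],[[0,0,0],[0,0,0]],[[0,0,0],[0,0,0]],[[0,0,0],[0,0,0]]])

```text
time: 14.5
eef_pos: [0.5875, 0.0213, 0.3742]
tcp_rot: [0.698, -0.116, 0.114, -0.698]
contact_force: [-0.3, -0.2, -0.3]
opening: 0.951
```

Run:
```python
exec(open('f.py').read())
i,K,W=cam("side")
a=cv2.resize(i[145:235,160:300],(700,450),interpolation=cv2.INTER_CUBIC);a=np.clip(a*1.7,0,255).astype(np.uint8)
cv2.imwrite("pics/s7.png",a)
b=cv2.imread("pics/s7.png",0);a=cv2.imread("pics/s6.png",0)
def m(x,y,w,h):
    t=a[y:y+h,x:x+w]; r=cv2.matchTemplate(b[y-25:y+h+25,x-25:x+w+25],t,cv2.TM_CCOEFF_NORMED); _,v,_,p=cv2.minMaxLoc(r); return p[0]-25,p[1]-25,round(v,3)
print("rod stubs",m(465,310,60,45),"bar end",m(330,380,80,45),"flask cap",m(225,285,90,90))
i,K,W=cam("wrist"); cv2.imwrite("pics/w7.png",cv2.resize((255*(i/255.)**.8).astype(np.uint8)[150:330,150:390],(800,600),interpolation=cv2.INTER_CUBIC))
```

```text
14.5 [-11.28 -76.76 374.2 ] [-0.25 -0.32 -0.35] [0.01 0.   0.02] 80.87
rod stubs (2, 1, 0.979) bar end (4, 1, 0.965) flask cap (0, 0, 0.999)
```

View pics/w7.png

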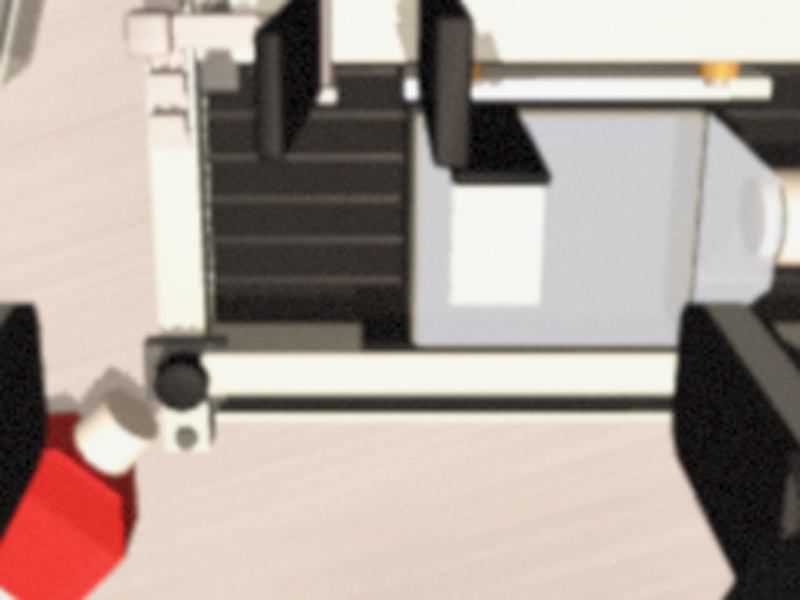

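The flask is square against the stop, and bar and lever look at rest. The jaw's front edge is at about row 100 and the bar's front edge at row 62. I'll compute the jaw press the same way in both wrist pictures.

Run:
```python
from m import *
i,K,W=cam("wrist"); g=i[:,:,1].astype(float)
d=np.load("wrist1.npz"); g1,K1,W1=d["i"][:,:,1].astype(float),d["K"],d["W"]
print("now col 550crop", g[150:200,315].astype(int).tolist()); print("start", g1[140:215,340].astype(int).tolist())
def at(K,W,u,v,z): return (sh(atz(K,W,u,v,z))*1000).round(1)
f=lambda u,v:(u/3.333+150,v/3.333+150)
print("now bar front",at(K,W,*f(600,62),.148),"jaw front",at(K,W,*f(600,100),.141),"flask front top",at(K,W,*f(600,110),.146),"rear",at(K,W,*f(600,345),.146),"stop",at(K,W,*f(600,350),.141))
print("teeth -x face?",[at(K,W,*f(168,v),.138)[0] for v in (65,75,105,115,145)], "pawl",at(K,W,*f(200,30),.145))
```

```text
now col 550crop [245, 246, 245, 245, 245, 245, 245, 245, 244, 245, 245, 245, 245, 245, 245, 245, 244, 231, 168, 90, 81, 92, 111, 174, 231, 244, 244, 243, 226, 154, 66, 39, 64, 113, 162, 185, 194, 195, 194, 194, 194, 196, 193, 195, 195, 195, 195, 196, 195, 186]
start [19, 23, 41, 84, 158, 225, 243, 245, 245, 245, 245, 245, 246, 246, 245, 246, 246, 246, 245, 246, 245, 245, 246, 245, 236, 175, 84, 59, 53, 34, 25, 21, 22, 18, 15, 18, 20, 38, 70, 87, 93, 110, 175, 231, 244, 245, 240, 205, 120, 52, 36, 50, 55, 48, 36, 33, 33, 33, 31, 33, 29, 26, 21, 18, 16, 23, 23, 44, 60, 77, 80, 83, 86, 84, 82]
now bar front [ -2.8   1.2 148. ] jaw front [ 11.6   3.5 141. ] flask front top [ 13.7   2.6 146. ] rear [ 98.5   7.7 146. ] stop [103.   9. 141.]
teeth -x face? [np.float64(0.7), np.float64(4.1), np.float64(14.4), np.float64(17.9), np.float64(28.4)] pawl [ -12.4 -128.   145. ]
```

Run:
```python
from m import *
i,K,W=cam("wrist")
d=np.load("wrist1.npz"); K1,W1=d["K"],d["W"]
X=lambda K,W,u,v,z:sh(atz(K,W,u,v,z))[0]*1000
a=X(K1,W1,340,187.8,.141)-X(K1,W1,340,165.2,.148); b=X(K,W,315,178.9,.141)-X(K,W,315,168.3,.148)
print(a,b,"press",a-b, "bar front",X(K1,W1,340,165.2,.148),X(K,W,315,168.3,.148),"flask edge", X(K,W,315,183,.146))
```

```text
28.758634763260616 13.526922844199031 press 15.231711919061585 bar front -98.87873991456034 -2.8830314040816685 flask edge 14.016059379098374
```

```bash
python3 -c "
from h import *
print(sign_off()); st()"
```

```text
the job is handed in; nothing more can be done
None
the job is handed in; nothing more can be done
```

The job is handed in: the flask is clamped against the rear stop, the lever is let go, and by feel the pawl is in a notch. I squeezed the lever (42 mm across, its stop) and slid the bar about 92 mm, until the jaw held the flask against the stop. I then let the lever go and pushed on the rib in small steps.

**Pawl:** The push needed about 7 N while the pawl rode on a tooth, fell to about 4 N when it dropped, then climbed to 8.4 N with almost no movement. I read that as the notch wall. After I lifted away, the bar settled back about 1 mm, which fits the play in the notch.

**Last checks:**
- **Flask:** it looks square and flat against both the jaw and the stop in the last pictures.
- **Jaw press:** about 15 mm from the wrist pictures and about 12 mm from the side picture. The two disagree by about 3 mm but are both inside 1–20 mm.
- **Notch position:** the bar ended about 96 mm ahead of where it started, matching the prediction from the pictures.
- **Time and forces:** handed in at about 14.6 s, with wrist force readings under 10 N throughout.

**What went wrong on the way:** my first try at feeling for the notch, holding the bar with the lever half released, only slipped the pads along the grip.

**Not checked:** I saw no contact with the bottle, rack or tip box, but did not measure them again at the end.

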